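# Grease a linear axis with a push-type grease gun

### The arm

A 6-joint arm with a two-finger parallel gripper is mounted at the origin on the work surface. World frame = base frame: x ahead of the robot, y to its left, z up, the work surface at z = 0. Lengths are in mm, angles in rad, forces in N, time in s.
With the tool pointing down it reaches from about 350 to 875 mm from the base axis. Payload 4.2 kg.
Tool frame: the origin (TCP) lies between the finger pads; the fingertips stand 22 mm ahead of it and the grasp point (between the pads) lies 3 mm ahead of it; y points along the fingers, x is the direction in which the jaws open and shut, and the axes are right-handed (so a half turn about y gives the same grasp; the last joint's range is limited). The gripper opens to 87 mm and grips with 3 to 60 N. Pads are 19 mm wide; open, the fingers measure 117 mm over their backs; the gripper's body (75 mm by 190 mm) begins 51 mm behind the grasp point.
Start: joints at [-1.068, 0.385, 0.008, 0, -1.194, -0.259], TCP at [150.887, -606.492, 244.55] pointing down, gripper open.
Joint ranges: [-3.14, 3.14], [-1.21, 2.06], [-1.07, 1.41], [-3.16, 2.05], [-2.99, -0.16], [-3.1, 3.1]. Speed limits (rad/s): [2.79, 2.79, 3.14, 3.14, 3.14, 3.14].

### API

Orientations are given as a unit quaternion [x, y, z, w].
In Python, from bench import r gives the robot as it stands.
- The arm moves only by the tool servo_tool, never from a script. Its argument "plan" is a list of rows, each a list of 3 entries, a list of its own where there are three numbers: the opening, from -1 (shut) to 1 (fully open), then the shift along the tool's x, y, z in units of 30 mm (1.0 is 30 mm), then the turn, a rotation vector about the tool's x, y, z in units of 5 degrees (1.0 is 5 degrees). A call has 1 to 5 rows; each row shifts and turns the commanded pose from where the row before left it, along the tool's axes as they then stand; what a row does not reach is not made up. A row lasts 1/12 s, in which the tool goes at most 41.7 mm and 7.16 degrees, less where a joint would pass 70% of its speed; a pose out of reach is approached as far as the arm can. A call is refused whole if a number of a shift passes 1 or a number of a turn 1, either way. A call with a gripper value outside its range is refused whole. The fingers move at their own pace and stop on an object; "force" is the grip in N (left out, the last holds). Time passes only in rows, so rows that do not move let the fingers close. It gives the time, the measured TCP pose, the force and the opening at its end, in the units of the state.
- r.read_state(): the state, without advancing time (a new reading comes with each control period).
- r.snapshot(name): name is "scene" or "top"; returns a dict with "color" (384x512x3 uint8, red, green, blue), "mtx" (3x3 intrinsics, pixels), "camera_from_world" (4x4, takes a point from world to camera coordinates). Camera axes: x right, y down, z forward; pixel columns grow to the right and rows downward; lengths in mm; the calibration is good to about 2 mm. A picture is of the moment at which its call begins. There is no depth.
- r.finish_job(): hands the job in, once; it reports no verdict.
The state is a dict: "t": time; "joint_pos": joint angles; "dq": joint speeds; "tau": joint torques, N m; "position": TCP position; "eef_rot": TCP orientation; "wrist_force": force on the tool from outside, world axes, zero at the start; "wrist_torque": the same for the moment, N m; "opening": finger opening in mm.
Only numpy, scipy, OpenCV 4.12 (cv2) and the standard library are available. Lean on these libraries where they do the work, as an engineer would, in place of code of your own. Each camera call takes 0.05 s, during which the arm holds its last target. There are 200 camera calls.

### The job

Take the push-type grease gun out of its bench holder and press its coupler squarely onto the tilted grease nipple on the linear axis's carriage until it snaps home. Keep pushing in line with the nipple so that the nozzle is driven at least halfway into the gun against its spring, and finish while still holding the gun pressed like that. Do not disturb the other things on the bench.

Things in the scene. Friction and masses are not known exactly. Their poses are not given: they have to be found in the camera images.
- gun: push-type grease gun, a straight round tool of about 0.4 kg, 181 mm long, standing nose down in its holder. z is its axis, from nozzle to rear; origin on the axis at the underside of the front cap. Along z: steel front cap 34 mm wide to 16 mm, bare barrel 28 mm wide to 64 mm, black collar 40 mm wide to 70 mm, ribbed grip to 112 mm, steel rear cap 32 mm wide to 123 mm
- gun_grip (a point): middle of the gun's black ribbed grip, on its axis 92 mm behind the gun's origin, axes as the gun's; the grip is 28 mm in diameter and 42 mm long, the collar's face 22 mm in front of this point gives the fingertips a stop when pushing
- coupler_mouth (a point): centre of the open mouth of the coupler at the front of the gun's nozzle, 58 mm in front of the gun's origin with the nozzle out; axes as the gun's (z towards the rear). The coupler is 19 mm wide outside, its bore 11.6 mm wide and 12 mm deep; four sprung balls in it snap behind the nipple's head at a push of about 6 N
- nozzle (a joint): how far the nozzle is pushed into the gun, m: 0 is fully out (a spring holds it there with 10 N), 0.014 is the stop; the spring gives 0.9 N more per mm
- nipple (a point): steel grease nipple on the angled boss on the carriage of a linear axis. z is its axis, pointing out of the boss: 25 degrees off vertical, leaning towards the robot's side, square to the rails. Origin at its foot on the boss. Along z: hexagon 12 mm wide to 6 mm, neck 6.4 mm wide, head 10 mm wide at 14 to 15 mm, tapering to 5 mm at its tip at 20 mm.
- nipple_home (a point): point on the nipple's axis 8 mm from its foot, where the coupler's mouth lies once the coupler has snapped fully home (about 3 mm further out while the balls are still on the head); axes as the nipple's
- axis: the linear axis: aluminium slide 340 mm long along its own y, 80 mm wide, about 75 mm high, with a black motor at its +y end; origin under the middle of its length
- carriage: the carriage of the linear axis, a 90 x 80 mm aluminium plate on the rails with a steel block and angled boss on it that carries the nipple; locked by the screw; origin in the middle of the plate's underside, 58 mm above the bench
- holder: fixed bench holder of the grease gun, a dark steel sleeve 54 mm wide and 82 mm tall on a 66 mm foot; origin at the centre of its underside. The gun's front cap stands 18 mm deep in its mouth, the gun's origin 64 mm above the bench; the gun comes out straight up, 80 mm clears it
- pump: bystander: desoldering pump, a 28 mm aluminium tube with a thin plunger rod and a black knob on top, standing in a like holder; its top is 232 mm above the bench; origin on its axis 64 mm above the bench
- board: bystander: green circuit board 85 x 130 mm lying flat; origin under its centre
- tray: bystander: open white tray 75 x 95 mm, 28 mm high; origin under its centre
- tray_small: bystander: open white tray 55 x 55 mm, 35 mm high; origin under its centre
- flux: bystander: bottle 42 mm in diameter, 105 mm tall; origin under its centre
- tweezers: bystander: steel tweezers 120 mm long lying flat; origin at the middle
- shield: bystander: steel plate 50 x 50 x 6 mm lying flat; origin under its centre
Mind the look-alikes: they are no part of the job. What is shaped like the gun but green is not meant.

How it is judged:
By the outcome, as a careful person would: the job done as asked, in the order asked, and still so for the second after the job is handed in, while the arm keeps its last pose, push and grip.
It also fails if it takes over 42 s, if anything falls off the work surface, if the arm or the gripper's body presses on something with over 40 N, if the wrist force passes 120 N, or if a joint passes its speed limit or range.

## Working session

There is one attempt and no reset: what is moved stays moved. The work goes in short steps, Python scripts to look and compute and a tool call to move; the robot and the scene stay as the last step left them, time stands still between calls to the robot, and variables do not carry over. Pictures are saved under pics/ and viewed, about 8 in all and at most 12, crops included, and the job is handed in when it is done.

Besides the shell and the picture viewer there is one more tool, called after "Call:" as name([rows], argument=value, ...), one row to a line, values as JSON. servo_tool: Moves the arm, as the interface text tells. Its arguments: {"type":"object","properties":{"plan":{"type":"array","items":{"type":"array"}},"force":{"type":"number"}},"required":["plan"]}

```bash
mkdir -p pics; python3 - <<'E'
from bench import r
import cv2
for n in("scene","top"):
    s=r.snapshot(n); cv2.imwrite(f"pics/{n}0.png",cv2.resize(s["color"][:,:,::-1],(800,600),interpolation=cv2.INTER_CUBIC))
    print(n,s["mtx"].round(1).tolist(),s["camera_from_world"].round(3).tolist())
print(r.read_state())
E
```

```text
scene [[434.5, 0.0, 254.4], [0.0, 434.5, 181.9], [0.0, 0.0, 1.0]] [[-0.318, 0.948, 0.012, 169.083], [0.734, 0.254, -0.63, -314.004], [-0.6, -0.192, -0.776, 1619.727], [0.0, 0.0, 0.0, 1.0]]
top [[486.2, 0.0, 260.7], [0.0, 486.2, 197.4], [0.0, 0.0, 1.0]] [[-0.001, -1.0, 0.011, -10.2], [-0.99, -0.001, -0.142, 538.847], [0.142, -0.011, -0.99, 1276.309], [0.0, 0.0, 0.0, 1.0]]
{'t': 0.1, 'joint_pos': array([-1.06839591e+00,  3.85499960e-01,  6.78914452e-03, -4.38075275e-04,
       -1.19400178e+00, -2.58606309e-01]), 'dq': array([-7.73227112e-05, -2.12421361e-03,  3.47548936e-03,  2.63035745e-03,
        8.91819826e-04, -9.24036724e-04]), 'tau': array([-3.11531930e-04, -3.91689312e+01,  1.87935466e+01,  4.23196301e+00,
        1.34612073e-02, -8.30531326e-05]), 'position': array([ 150.77534877, -606.04239336,  243.56666639]), 'eef_rot': array([ 0.43497095,  0.55745133, -0.55665292, -0.43610298]), 'wrist_force': array([-0.48047573, -0.73004015,  0.16532743]), 'wrist_torque': array([ 0.01654649, -0.01953678, -0.04769538]), 'opening': 86.75933311617317}
```

View pics/scene0.png

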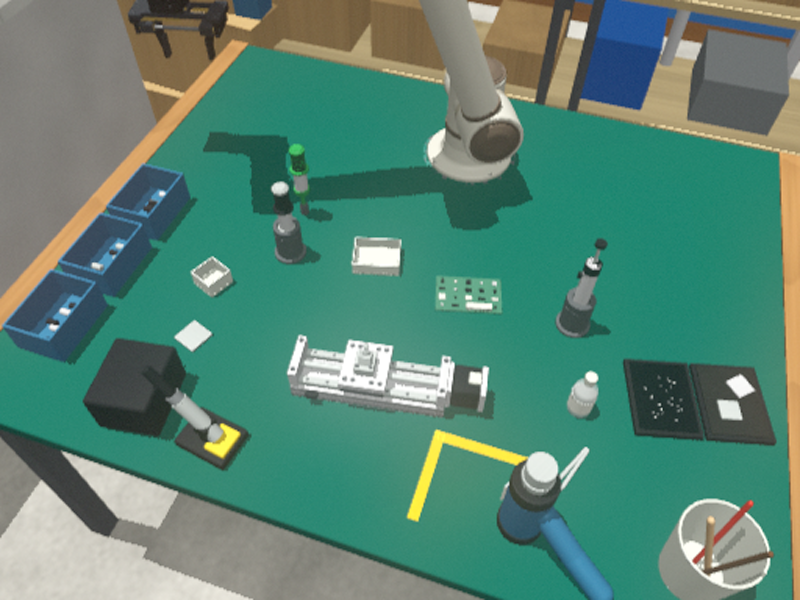

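View pics/top0.png

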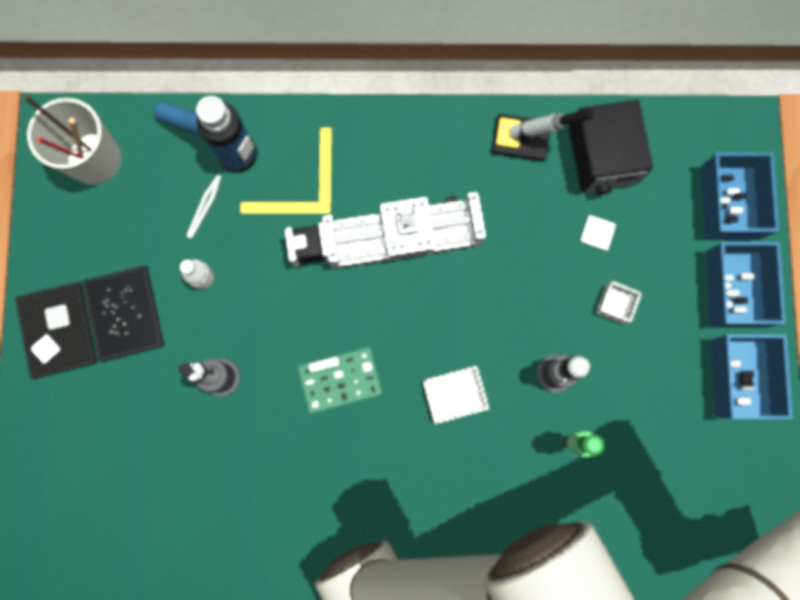

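Gun (grey) at scene (280,188)–(290,250), top (565,370); green decoy at scene (298,155); nipple at scene (366,352), top (407,215). Zooming in.

```bash
cat > h.py <<'E'
import numpy as np,cv2
from scipy.optimize import least_squares
from scipy.spatial.transform import Rotation as R
def proj(s,p):
    T=s["camera_from_world"];c=np.atleast_2d(p)@T[:3,:3].T+T[:3,3];q=c@s["mtx"].T;return q[:,:2]/q[:,2:]
def ray_z(s,uv,z):
    T=s["camera_from_world"];d=T[:3,:3].T@np.linalg.solve(s["mtx"],[*uv,1]);o=-T[:3,:3].T@T[:3,3];return o+d*(z-o[2])/d[2]
def tri(ss,uvs):
    return least_squares(lambda p:np.concatenate([proj(s,p)[0]-u for s,u in zip(ss,uvs)]),[500,0,80])
def crop(s,c,w,k):
    # w x w*0.75 px region around c, scaled k ; pixel = c - w/2 + px/k
    x,y=int(c[0]-w/2),int(c[1]-w*3/8);im=s["color"][y:y+w*3//4,x:x+w,::-1]
    return cv2.resize(im,None,fx=k,fy=k,interpolation=cv2.INTER_CUBIC),(x,y)
E
python3 - <<'E'
from h import *; from bench import r; import pickle
a=r.snapshot("scene");b=r.snapshot("top");pickle.dump((a,b),open("s0.pkl","wb"))
ims=[]
for s,c in((a,(183,141)),(b,(361,238)),(a,(235,230)),(b,(258,145))):
    i,o=crop(s,c,64,6.25);print(o,i.shape);ims.append(i)
cv2.imwrite("pics/c1.png",np.vstack([np.hstack(ims[:2]),np.hstack(ims[2:])]))
E
```

```text
(151, 117) (300, 400, 3)
(329, 214) (300, 400, 3)
(203, 206) (300, 400, 3)
(226, 121) (300, 400, 3)
```

View pics/c1.png

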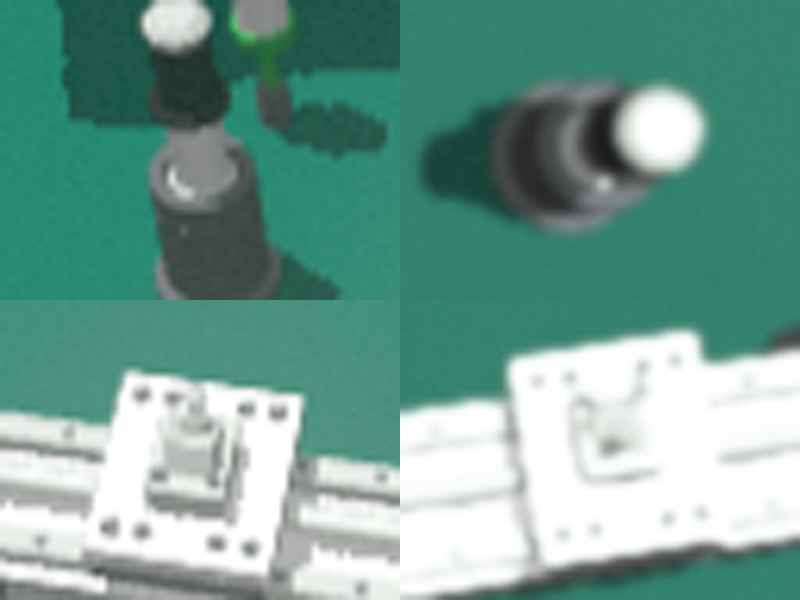

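```bash
python3 - <<'E'
from h import *; from bench import r; import pickle
a,b=pickle.load(open("s0.pkl","rb"))
for s in (a,b):
    n="scene" if s is a else "top"
    s["color"]=np.mean([s["color"]]+[r.snapshot(n)["color"] for _ in range(4)],0)
pickle.dump((a,b),open("s1.pkl","wb"))
ims=[]
for s,c,g in((a,(235,226),(90,255)),(b,(258,143),(190,255))):
    t=dict(s);t["color"]=np.clip((s["color"]-g[0])/(g[1]-g[0])*255,0,255).astype(np.uint8)
    i,o=crop(t,c,32,12.5);print(o);ims.append(i)
cv2.imwrite("pics/c2.png",np.hstack(ims))
# gun
print("gun rear tri",tri((a,b),((151+176/6.25,117+20/6.25),(329+258/6.25,214+130/6.25))).x)
print("top z187",ray_z(b,(329+258/6.25,214+130/6.25),187))
print("scene z187",ray_z(a,(151+176/6.25,117+16/6.25),187))
C=[np.array([226+(x-400)/6.25,121+(y-300)/6.25]) for x,y in((508,358),(695,330),(722,545),(540,568))]
print("top plate",np.array([ray_z(b,c,70) for c in C]).round(1).tolist())
C=[np.array([203+x/6.25,206+(y-300)/6.25]) for x,y in((127,372),(303,397),(268,578),(88,548))]
print("scene plate",np.array([ray_z(a,c,70) for c in C]).round(1).tolist())
E
```

```text
(219, 214)
(242, 131)
gun rear tri [ 428.42798059 -270.34415251  178.97400671]
top z187 [ 428.02568752 -268.80382785  187.        ]
scene z187 [ 433.46098002 -266.33426531  187.        ]
top plate [[716.8, 37.0, 70.0], [729.4, -43.6, 70.0], [634.7, -54.8, 70.0], [624.5, 22.9, 70.0]]
scene plate [[640.0, -54.2, 70.0], [627.3, 23.1, 70.0], [717.4, 38.4, 70.0], [728.3, -37.5, 70.0]]
```

View pics/c2.png

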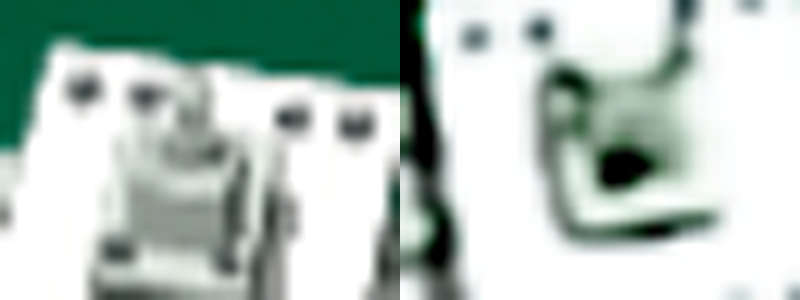

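```bash
python3 - <<'E'
from h import *; import pickle
a,b=pickle.load(open("s1.pkl","rb"))
yaw=np.radians(9.2);X=np.array([np.cos(yaw),np.sin(yaw),0]);Y=np.array([-X[1],X[0],0]);zn=-np.sin(np.radians(25))*X+np.array([0,0,np.cos(np.radians(25))])
c=np.array([677.3,-8.6,0])
for z in range(90,150,8):
    p=ray_z(a,(234.4,219.8),z);f=p-20*zn
    u=proj(b,[p,f]);v=proj(a,[f])[0]
    print(z,p.round(1),"car xy",((p-c)@X).round(1),((p-c)@Y).round(1),"top crop",((u-[242,131])*12.5+[400,0]).round().tolist(),"scene foot",((v-[219,214])*12.5).round())
# 4x stretched top crop with gamma of green channel
g=b["color"];print("R max",g[131:155,242:274].max((0,1)))
i=g[131:155,242:274];i=np.clip((i-235)/20*255,0,255).astype(np.uint8)[:,:,::-1]
j=np.clip((a["color"][206:230,219:251]-140)/115*255,0,255).astype(np.uint8)[:,:,::-1]
cv2.imwrite("pics/c3.png",cv2.resize(np.hstack([j,i]),None,fx=12.5,fy=12.5,interpolation=cv2.INTER_NEAREST))
E
```

```text
90 [649.7 -17.8  90. ] car xy -28.7 -4.6 top crop [[672.0, 274.0], [664.0, 256.0]] scene foot [187. 152.]
98 [654.8 -15.7  98. ] car xy -23.4 -3.4 top crop [[663.0, 242.0], [655.0, 224.0]] scene foot [187. 153.]
106 [659.8 -13.6 106. ] car xy -18.1 -2.2 top crop [[654.0, 209.0], [646.0, 191.0]] scene foot [187. 153.]
114 [664.8 -11.6 114. ] car xy -12.8 -1.0 top crop [[644.0, 176.0], [637.0, 159.0]] scene foot [187. 154.]
122 [669.8  -9.5 122. ] car xy -7.5 0.3 top crop [[635.0, 142.0], [627.0, 126.0]] scene foot [187. 155.]
130 [674.8  -7.5 130. ] car xy -2.2 1.5 top crop [[625.0, 109.0], [618.0, 92.0]] scene foot [187. 155.]
138 [679.9  -5.4 138. ] car xy 3.0 2.7 top crop [[615.0, 74.0], [608.0, 58.0]] scene foot [187. 156.]
146 [684.9  -3.4 146. ] car xy 8.3 3.9 top crop [[606.0, 40.0], [598.0, 24.0]] scene foot [187. 157.]
R max [255. 255. 255.]
```

View pics/c3.png

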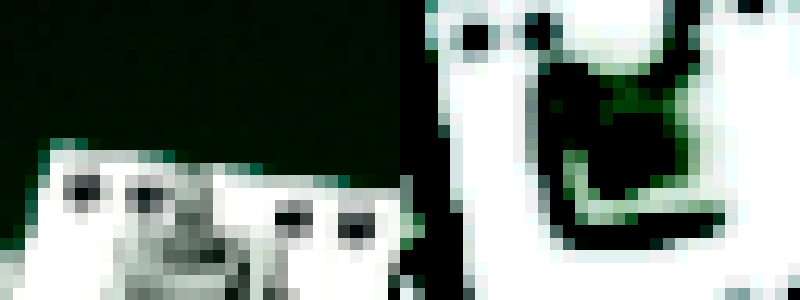

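Call:
servo_tool([
  [1,[0.58,0,-0.78],[0,0,0]],
  [1,[0.58,0,-0.78],[0,0,0]],
  [1,[0.58,0,-0.78],[0,0,0]],
  [1,[0.58,0,-0.78],[0,0,0]],
  [1,[0.58,0,-0.78],[0,0,0]],
])

```text
t: 1.02
position: [244.0, -492.8, 244.7]
eef_rot: [-0.436, -0.557, 0.557, 0.435]
wrist_force: [-0.8, 0.1, -0.3]
opening: 87.5
```

Call:
servo_tool([
  [1,[0.58,0,-0.78],[0,0,0]],
  [1,[0.58,0,-0.78],[0,0,0]],
  [1,[0.58,0,-0.78],[0,0,0]],
  [1,[0.58,0,-0.78],[0,0,0]],
  [1,[0.58,0,-0.78],[0,0,0]],
])

```text
t: 1.43
position: [336.7, -380.0, 244.9]
eef_rot: [0.436, 0.557, -0.557, -0.435]
wrist_force: [0.1, -0.5, -0.8]
opening: 87.1
```

Call:
servo_tool([
  [1,[0.58,0,-0.78],[0,0,0]],
  [1,[0.58,0,-0.78],[0,0,0]],
  [1,[0.58,0,-0.78],[0,0,0]],
  [1,[0.58,0,-0.78],[0,0,0]],
  [1,[0.58,0,-0.78],[0,0.96,0]],
])

```text
t: 1.85
position: [429.3, -267.3, 244.9]
eef_rot: [0.459, 0.538, -0.538, -0.458]
wrist_force: [0.2, -0.8, 0.4]
opening: 87.6
```

Call:
servo_tool([
  [1,[0,0,0],[0,0,0]],
  [1,[0,0,0],[0,0,0]],
])

```text
t: 2.02
position: [429.3, -267.5, 244.6]
eef_rot: [0.458, 0.539, -0.539, -0.458]
wrist_force: [-1.9, -0.6, -0.3]
opening: 86.8
```

Call:
servo_tool([
  [1,[0,0.73,0],[0,0,0]],
  [1,[0,0.73,0],[0,0,0]],
  [1,[0,0.73,0],[0,0,0]],
  [1,[0,0.73,0],[0,0,0]],
  [1,[0,0,0],[0,0,0]],
])

```text
t: 2.43
position: [425.1, -268.1, 153.0]
eef_rot: [-0.456, -0.537, 0.539, 0.462]
wrist_force: [-0.9, -0.4, -1.0]
opening: 87.6
```

```bash
python3 - <<'E'
from h import *; from bench import r
ims=[]
for n,c in(("scene",(183,131)),("top",(361,238))):
    i,o=crop(r.snapshot(n),c,80,5);print(o);ims.append(i)
cv2.imwrite("pics/c4.png",np.hstack(ims))
s=r.read_state();print(s["position"],R.from_quat(s["eef_rot"]).as_matrix())
E
```

```text
(143, 101)
(321, 208)
[ 427.98663822 -269.22791244  157.02590729] [[-1.58928266e-01 -1.35556124e-03 -9.87289202e-01]
 [ 9.87290132e-01 -2.48004558e-04 -1.58928076e-01]
 [-2.94154834e-05 -9.99999050e-01  1.37774717e-03]]
```

View pics/c4.png

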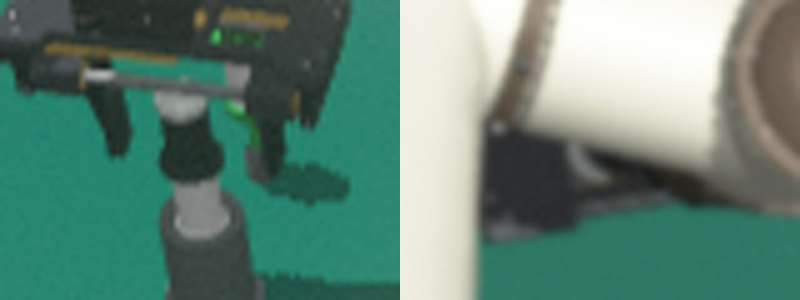

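Call:
servo_tool([
  [-1,[0,0,0],[0,0,0]],
  [-1,[0,0,0],[0,0,0]],
  [-1,[0,0,0],[0,0,0]],
  [-1,[0,0,0],[0,0,0]],
  [-1,[0,0,0],[0,0,0]],
], force=55)

```text
t: 2.95
position: [428.7, -268.5, 157.6]
eef_rot: [0.459, 0.539, -0.538, -0.458]
wrist_force: [-0.1, 0.1, 0.2]
opening: 61.6
```

Call:
servo_tool([
  [-1,[0,0,0],[0,0,0]],
  [-1,[0,0,0],[0,0,0]],
  [-1,[0,0,0],[0,0,0]],
  [-1,[0,0,0],[0,0,0]],
  [-1,[0,0,0],[0,0,0]],
])

```text
t: 3.37
position: [428.6, -268.6, 157.0]
eef_rot: [-0.459, -0.538, 0.538, 0.458]
wrist_force: [0.1, 0.1, 0.4]
opening: 30.1
```

Call:
servo_tool([
  [-1,[0,0,0],[0,0,0]],
  [-1,[0,0,0],[0,0,0]],
  [-1,[0,0,0],[0,0,0]],
  [-1,[0,-0.1,0],[0,0,0]],
  [-1,[0,-0.3,0],[0,0,0]],
])

```text
t: 3.78
position: [426.7, -267.6, 167.0]
eef_rot: [-0.457, -0.538, 0.539, 0.461]
wrist_force: [-0.0, -0.2, -4.5]
opening: 30.0
```

Call:
servo_tool([
  [-1,[0,-0.6,0],[0,0,0]],
  [-1,[0,-0.9,0],[0,0,0]],
  [-1,[0,-0.9,0],[0,0,0]],
  [-1,[0,-0.9,0],[0,0,0]],
  [-1,[0,-0.9,0],[0,0,0]],
])

```text
t: 4.2
position: [427.6, -268.0, 296.0]
eef_rot: [-0.458, -0.538, 0.538, 0.459]
wrist_force: [0.7, -0.5, -4.8]
opening: 30.3
```

Call:
servo_tool([
  [-1,[0.8,0,-0.72],[0,0,0]],
  [-1,[0.8,0,-0.72],[0,0,0]],
  [-1,[0.8,0,-0.72],[0,0,0]],
  [-1,[0.8,0,-0.72],[0,0,0]],
  [-1,[0.8,0,-0.72],[0,0,0]],
])

```text
t: 4.62
position: [515.7, -131.2, 294.7]
eef_rot: [-0.458, -0.538, 0.538, 0.459]
wrist_force: [0.7, -0.8, -4.8]
opening: 30.3
```

Call:
servo_tool([
  [-1,[0.8,0,-0.72],[0,0,0]],
  [-1,[0.8,0,-0.72],[0,0,0]],
  [-1,[0.8,0,-0.72],[0,0,0]],
  [-1,[0.8,0.2,-0.72],[0,0,0]],
  [-1,[0,0,0],[0,0,0]],
])

```text
t: 5.03
position: [588.1, -19.6, 286.6]
eef_rot: [0.457, 0.54, -0.539, -0.458]
wrist_force: [0.6, -0.2, -4.6]
opening: 30.2
```

Call:
servo_tool([
  [-1,[0,0,0],[-1,0,0]],
  [-1,[0,0,0],[-1,0,0]],
  [-1,[0,0,0],[-1,0,0]],
  [-1,[0,0,0],[-1,0,0]],
  [-1,[0,0,0],[-1,0,0]],
])

```text
t: 5.45
position: [584.5, -24.5, 288.3]
eef_rot: [0.547, 0.642, -0.409, -0.348]
wrist_force: [-0.0, -0.7, -5.1]
opening: 29.9
```

Call:
servo_tool([
  [-1,[0,0,0],[0,0,0]],
  [-1,[0,0,0],[0,0,0]],
  [-1,[0,0,0],[0,0,0]],
])

```text
t: 5.7
position: [586.3, -24.3, 289.3]
eef_rot: [0.547, 0.642, -0.41, -0.349]
wrist_force: [0.5, 0.7, -3.5]
opening: 30.0
```

```bash
cat >look.py <<'E'
from h import *; from bench import r; import pickle,sys
name=sys.argv[1]
a=r.snapshot("scene");b=r.snapshot("top");a0,b0=pickle.load(open("s1.pkl","rb"))
P=[];Q=[];
for _ in range(6):
    s=r.read_state();P.append(s["position"]);Q.append(s["eef_rot"]*np.sign(s["eef_rot"][0]))
    r.snapshot("top")
p=np.mean(P,0);M=R.from_quat(np.mean(Q,0)).as_matrix();ax=-M[:,1]
print("t",s["t"],"tcp",p.round(2),np.std(P,0).round(2),"axis",ax.round(4),"x",M[:,0].round(3),"F",s["wrist_force"].round(1),"open",s["opening"])
m=p-151*ax;print("mouth",m.round(1),"scene px",proj(a,m)[0].round(2),"top px",proj(b,m)[0].round(2))
pickle.dump((a,b,p,M),open(name+".pkl","wb"))
ims=[]
for s,c in((a,(235,200)),(b,(258,155))):
    i,o=crop(s,c,80,5);print(o);ims.append(i)
cv2.imwrite(f"pics/{name}.png",np.hstack(ims))
E
python3 look.py c5
```

```text
t 6.05 tcp [586.82 -24.1  289.03] [0.27 0.05 0.25] axis [-0.4166 -0.0672  0.9066] x [-0.159  0.987 -0.   ] F [ 0.1 -0.2 -3.8] open 30.114834725104313
mouth [649.7 -14.  152.1] scene px [235.22 206.56] top px [262.68 147.15]
(195, 170)
(218, 125)
```

View pics/c5.png

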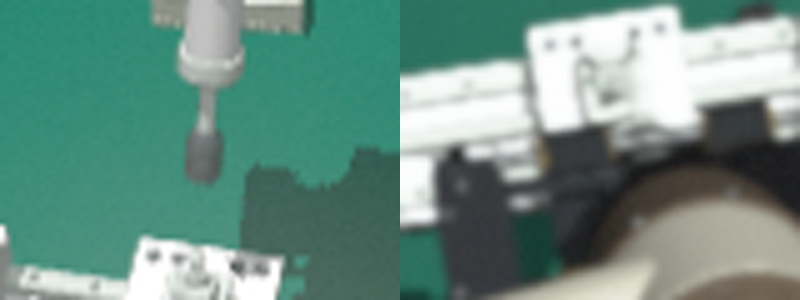

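```bash
python3 - <<'E'
from h import *; import pickle
a0,b0=pickle.load(open("s1.pkl","rb"));a,b,p,M=pickle.load(open("c5.pkl","rb"))
f=lambda i,l,h:np.clip((i.astype(float)-l)/(h-l)*255,0,255).astype(np.uint8)[:,:,::-1]
sl=np.s_[132:164,244:276]
t=[f(b0["color"][sl],170,255),f(b["color"][sl],170,255)]
u=[f(a0["color"][208:240,220:252],120,255),f(np.abs(b["color"][sl]-b0["color"][sl]),0,60)]
z=lambda i:cv2.resize(i,None,fx=9,fy=9,interpolation=cv2.INTER_CUBIC)
cv2.imwrite("pics/c6.png",z(np.vstack([np.hstack(t),np.hstack(u)])))
E
```

```text
(no output)
```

View pics/c6.png

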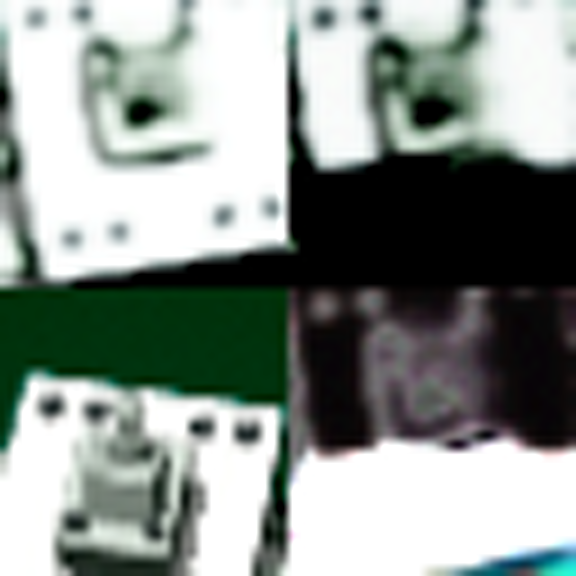

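```bash
python3 - <<'E'
from h import *; import pickle
a,b,p,M=pickle.load(open("c5.pkl","rb"))
ax=-M[:,1];Y=M[:,0];X=-M[:,2]
o=p-93*ax
for n,d,w in(("mouth",-58,9.5),("coup rear",-38,9.5),("cap front",0,17),("cap rear",16,17)):
    q=o+d*ax
    for nm,v in(("c",0*X),("+X",w*X),("-X",-w*X),("+Y",w*Y),("-Y",-w*Y)):
        s=proj(a,q+v)[0];t=proj(b,q+v)[0]
        print(n,nm,"scene crop",((s-[195,170])*5).round(),"top c6",((t-[244,132])*9+[288,0]).round())
E
```

```text
mouth c scene crop [201. 183.] top c6 [456. 136.]
mouth +X scene crop [198. 192.] top c6 [451. 103.]
mouth -X scene crop [204. 174.] top c6 [461. 170.]
mouth +Y scene crop [219. 185.] top c6 [422. 142.]
mouth -Y scene crop [183. 180.] top c6 [490. 131.]
coup rear c scene crop [203. 149.] top c6 [462. 150.]
coup rear +X scene crop [200. 157.] top c6 [457. 116.]
coup rear -X scene crop [207. 140.] top c6 [467. 184.]
coup rear +Y scene crop [222. 151.] top c6 [428. 155.]
coup rear -Y scene crop [185. 146.] top c6 [496. 144.]
cap front c scene crop [208.  82.] top c6 [474. 177.]
cap front +X scene crop [202.  97.] top c6 [465. 114.]
cap front -X scene crop [214.  68.] top c6 [483. 239.]
cap front +Y scene crop [241.  87.] top c6 [411. 186.]
cap front -Y scene crop [175.  78.] top c6 [537. 167.]
cap rear c scene crop [210.  54.] top c6 [479. 188.]
cap rear +X scene crop [204.  68.] top c6 [470. 125.]
cap rear -X scene crop [216.  39.] top c6 [488. 251.]
cap rear +Y scene crop [244.  58.] top c6 [415. 198.]
cap rear -Y scene crop [177.  49.] top c6 [543. 178.]
```

```bash
python3 - <<'E'
from h import *; import pickle
a0,b0=pickle.load(open("s1.pkl","rb"));a,b,p,M=pickle.load(open("c5.pkl","rb"))
np.set_printoptions(linewidth=200)
for n,i in(("before",b0),("after",b)):
    print(n,"cols 254-274, rows 140-153");print(i["color"][140:154,254:275].mean(2).astype(int))
print("scene after cols 230-243 rows 186-210");print(a["color"][184:210,228:246].mean(2).astype(int))
E
```

```text
before cols 254-274, rows 140-153
[[222 220 210 225 234 230 228 229 231 236 244 251 253 254 255 255 255 255 255 255 255]
 [213 216 212 224 229 224 222 227 230 233 240 248 252 253 254 255 255 255 255 255 255]
 [219 233 228 223 220 210 211 221 226 229 236 245 251 253 254 255 255 255 255 255 255]
 [223 241 240 221 193 175 180 198 214 224 235 246 252 253 254 255 255 255 255 255 255]
 [224 244 246 225 177 155 161 183 209 225 235 246 252 254 254 255 255 255 255 255 255]
 [225 242 248 230 188 176 195 222 236 241 244 250 253 254 254 255 255 255 255 255 255]
 [225 237 247 242 229 228 239 248 251 252 252 252 253 253 254 255 255 255 255 255 255]
 [224 230 248 251 250 248 249 250 250 250 248 246 245 247 252 254 255 255 255 255 255]
 [230 222 241 248 247 243 238 231 223 217 213 212 216 236 252 254 255 255 255 255 255]
 [242 218 216 219 215 209 200 192 187 196 218 227 236 248 254 255 255 255 255 255 255]
 [251 241 233 231 230 231 232 232 236 244 251 253 253 254 255 255 255 255 255 255 255]
 [254 254 253 253 253 253 253 253 254 254 254 255 255 255 255 255 255 255 255 255 255]
 [255 255 255 255 255 
[... 2693 characters left out ...]
109 109 108 110 109 108]
 [109 109 108 109 101 105 106 103 100  91  86  96 110 109 111 107 110 109]
 [109 110 111 106  99 102 108 108 101  93  84  92 111 111 111 112 108 109]
 [109 111 109 108  98 105 108 107 102  91  86  99 110 109 107 112 110  96]
 [111 111 109 108 102 104 103 102  96  91  87 101 112 110 110 108  97  81]
 [110 110 111 111 106 104 102 100  95  90  95 107 111 110 109 108  83  81]
 [112 110 112 109 108 109 104 105  96  95 108 111 111 110 110 108  82  81]
 [111 111 111 112 110 113 108 110 106 105 112 109 113 111 110 110  82  83]
 [112 113 114 111 112 112 110 112 111 113 112 114 114 113 113 108  81  84]
 [113 113 113 112 111 113 110 110 113 112 113 114 111 111 113  98  84  84]]
```

```bash
cat >>h.py <<'E'
G=[(-58,9.5),(-38,9.5),(0,17),(16,17),(64,14),(64,20),(70,20),(112,14),(112,16),(123,16)]
def overlay(s,org,w,k,sets):
    im,o=crop(s,org,w,k);im=im.copy()
    for o3,ax,rings,col in sets:
        e1=np.cross(ax,[0.3,1,0]);e1/=np.linalg.norm(e1);e2=np.cross(ax,e1);t=np.linspace(0,2*np.pi,40)[:,None]
        for d,rad in rings:
            q=proj(s,o3+d*ax+rad*(np.cos(t)*e1+np.sin(t)*e2))
            q=(q-np.array(o)+0.5)*k-0.5
            cv2.polylines(im,[np.round(q*8).astype(np.int32)],True,col,1,cv2.LINE_AA,3)
    return im
E
python3 - <<'E'
from h import *; import pickle
a0,b0=pickle.load(open("s0.pkl","rb"));a,b,p,M=pickle.load(open("c5.pkl","rb"))
z=np.array([0,0,1.]);o=np.array([428.3,-268.8,64]);H=[(0,33),(82,27)]
S=[(o,z,[(16,17),(64,20),(70,20),(123,16)],(0,0,255)),(o*[1,1,0],z,H,(255,0,0))]
ax=-M[:,1];X=-M[:,2];g=p-93*ax
T=[(g,ax,G[:5],(255,0,0)),(g-8*X,ax,G[:5],(0,0,255))]
I=[overlay(a0,(183,135),64,6.25,S),overlay(b0,(361,238),64,6.25,S),overlay(a,(235,190),64,6.25,T),overlay(b,(258,150),64,6.25,T)]
cv2.imwrite("pics/c7.png",np.vstack([np.hstack(I[:2]),np.hstack(I[2:])]))
E
```

```text
(no output)
```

View pics/c7.png

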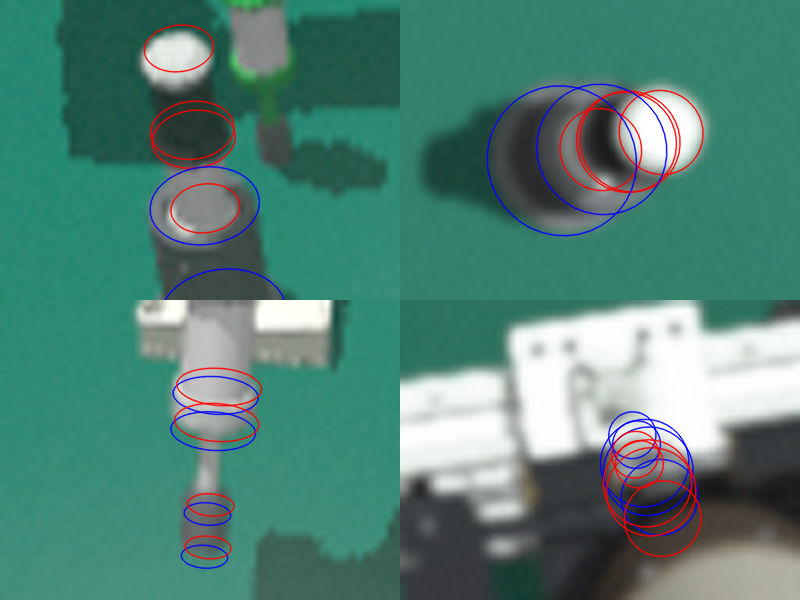

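Call:
servo_tool([
  [-1,[0,0,0],[-1,0,0]],
  [-1,[0,0,0],[-1,0,0]],
  [-1,[0,0,0],[-1,0,0]],
  [-1,[0,0,0],[-1,0,0]],
  [-1,[0,0,0],[0,0,0]],
])

```text
t: 6.52
position: [583.6, -33.5, 292.6]
eef_rot: [0.591, 0.704, -0.297, -0.257]
wrist_force: [0.3, -1.2, -4.9]
opening: 30.5
```

Call:
servo_tool([
  [-1,[0,0,0],[0,0,0]],
  [-1,[0,0,0],[0,0,0]],
])

```text
t: 6.68
position: [589.3, -31.0, 298.3]
eef_rot: [0.592, 0.707, -0.293, -0.253]
wrist_force: [0.2, -0.8, -2.8]
opening: 30.1
```

```bash
python3 look.py c8; python3 - <<'E'
from h import *; import pickle
a,b,p,M=pickle.load(open("c8.pkl","rb"))
ax=-M[:,1];X=-M[:,2];g=p-93*ax
T=[(g,ax,G[:3]+G[5:6],(255,0,0))]
c=lambda s:proj(s,g-20*ax)[0]
I=[crop(a,c(a),64,6.25)[0],crop(b,c(b),64,6.25)[0],overlay(a,c(a),64,6.25,T),overlay(b,c(b),64,6.25,T)]
print(crop(a,c(a),64,1)[1],crop(b,c(b),64,1)[1])
cv2.imwrite("pics/c9.png",np.vstack([np.hstack(I[:2]),np.hstack(I[2:])]))
for n,s in(("scene",a),("top",b)):print(n,[(d,proj(s,g+d*ax)[0].round(1).tolist()) for d in(-58,-38,0,64)], "per mm X",(proj(s,g+10*X)-proj(s,g)).round(2),"Y",(proj(s,g+10*M[:,0])-proj(s,g)).round(2),"ax",(proj(s,g+10*ax)-proj(s,g)).round(2))
E
```

```text
t 7.0333 tcp [588.65 -31.02 297.07] [0.36 0.13 0.42] axis [-0.687  -0.1277  0.7154] x [-0.171  0.985  0.012] F [-0.3  0.5 -3.7] open 30.17715777646091
mouth [692.4 -11.7 189. ] scene px [229.7  211.35] top px [261.98 126.42]
(195, 170)
(218, 125)
(199, 172) (232, 109)
scene [(-58, [229.7, 211.4]), (-38, [230.5, 203.3]), (0, [232.1, 187.9]), (64, [234.8, 161.7])] per mm X [[-0.66  0.5 ]] Y [[4.06 0.49]] ax [[ 0.41 -4.07]]
top [(-58, [262.0, 126.4]), (-38, [263.1, 130.3]), (0, [265.4, 137.8]), (64, [269.5, 151.5])] per mm X [[-0.43 -3.73]] Y [[-4.2   0.69]] ax [[0.62 2.06]]
```

View pics/c9.png

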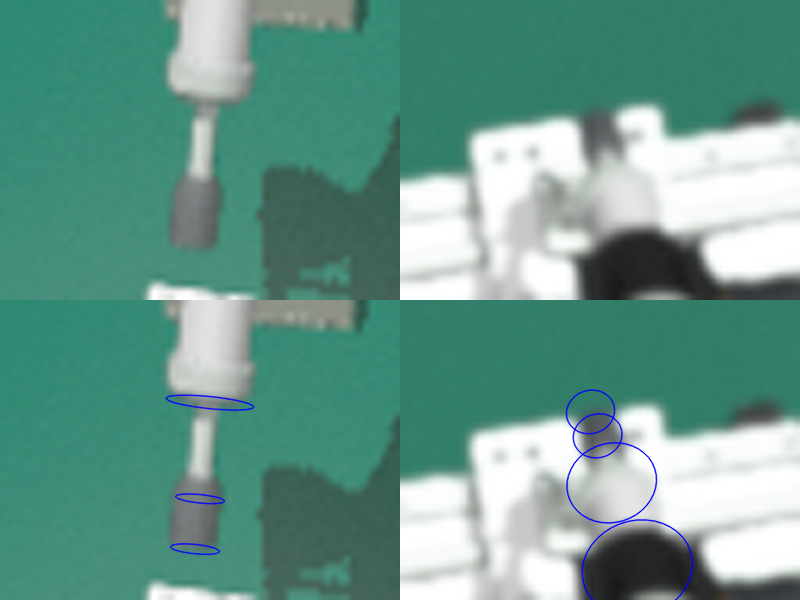

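```bash
cat >plan.py <<'E'
from h import *; from bench import r; import sys
tip=np.array([666.7,-10.8,117.]);d=float(sys.argv[1]);tilt=np.radians(float(sys.argv[2]) if len(sys.argv)>2 else 2)
dX=float(sys.argv[3]) if len(sys.argv)>3 else -7.5
yaw=np.radians(9.2);X=np.array([np.cos(yaw),np.sin(yaw),0]);Y=np.array([-X[1],X[0],0]);Z=np.array([0,0,1.])
th=np.radians(25);zn=-np.sin(th)*X+np.cos(th)*Z
ta=th+tilt;ax=-np.sin(ta)*X+np.cos(ta)*Z
D=np.column_stack([Y,-ax,np.cross(Y,-ax)])
P=[];Q=[]
for _ in range(4):
    s=r.read_state();P.append(s["position"]);Q.append(s["eef_rot"]*np.sign(s["eef_rot"][0]));r.snapshot("top")
p=np.mean(P,0);M=R.from_quat(np.mean(Q,0)).as_matrix()
rv=R.from_matrix(M.T@D).as_rotvec(degrees=True)
tcp=tip+d*zn+149*ax-dX*(-D[:,2])
print("t",s["t"],"F",s["wrist_force"].round(1),"now",p.round(1),"target tcp",tcp.round(1));print("turn units(5deg)",(rv/5).round(3),"shift in target frame units",(D.T@(tcp-p)/30).round(3),"in cur frame",(M.T@(tcp-p)/30).round(3))
E
python3 plan.py 14
```

```text
t 7.2333 F [ 1.3 -0.6 -4.5] now [588.  -31.3 296.5] target tcp [600.7 -21.5 265.9]
turn units(5deg) [3.453 0.025 0.182] shift in target frame units [0.256 1.125 0.045] in cur frame [0.239 1.065 0.377]
```

Call:
servo_tool([
  [-1,[0,0,0],[0.863,0.006,0.045]],
  [-1,[0,0,0],[0.863,0.006,0.045]],
  [-1,[0,0,0],[0.863,0.006,0.045]],
  [-1,[0,0,0],[0.863,0.006,0.045]],
  [-1,[0,0,0],[0,0,0]],
])

```text
t: 7.7
position: [591.0, -30.7, 298.8]
eef_rot: [0.553, 0.65, -0.397, -0.337]
wrist_force: [1.7, -0.3, -2.8]
opening: 30.2
```

Call:
servo_tool([
  [-1,[0.13,0.56,0.02],[0,0,0]],
  [-1,[0.13,0.56,0.02],[0,0,0]],
  [-1,[0,0,0],[0,0,0]],
  [-1,[0,0,0],[0,0,0]],
])

```text
t: 8.03
position: [599.8, -21.6, 264.6]
eef_rot: [0.552, 0.649, -0.398, -0.339]
wrist_force: [0.2, -0.3, -5.1]
opening: 29.8
```

```bash
python3 plan.py 14; python3 - <<'E'
from h import *; from bench import r; import pickle
a=r.snapshot("scene");b=r.snapshot("top");pickle.dump((a,b),open("c10.pkl","wb"))
f=lambda s,l,h:dict(s,color=np.clip((s["color"].astype(float)-l)/(h-l)*255,0,255).astype(np.uint8))
yaw=np.radians(9.2);zn=np.array([-.4226*np.cos(yaw),-.4226*np.sin(yaw),.9063]);tip=np.array([666.7,-10.8,117.])
S=[(tip,zn,[(0,2.5),(-6,5),(-20,6),(14,9.5),(34,9.5)],(0,0,255))]
I=[crop(f(a,40,255),(235,212),48,8.33)[0],crop(f(b,90,255),(260,143),48,8.33)[0],overlay(f(a,40,255),(235,212),48,8.33,S),overlay(f(b,90,255),(260,143),48,8.33,S)]
cv2.imwrite("pics/c10.png",np.vstack([np.hstack(I[:2]),np.hstack(I[2:])]))
E
```

```text
t 8.1833 F [ 0.1 -0.  -4. ] now [600.5 -21.6 266.2] target tcp [600.7 -21.5 265.9]
turn units(5deg) [0.014 0.003 0.001] shift in target frame units [ 0.002  0.015 -0.001] in cur frame [ 0.002  0.015 -0.001]
```

View pics/c10.png

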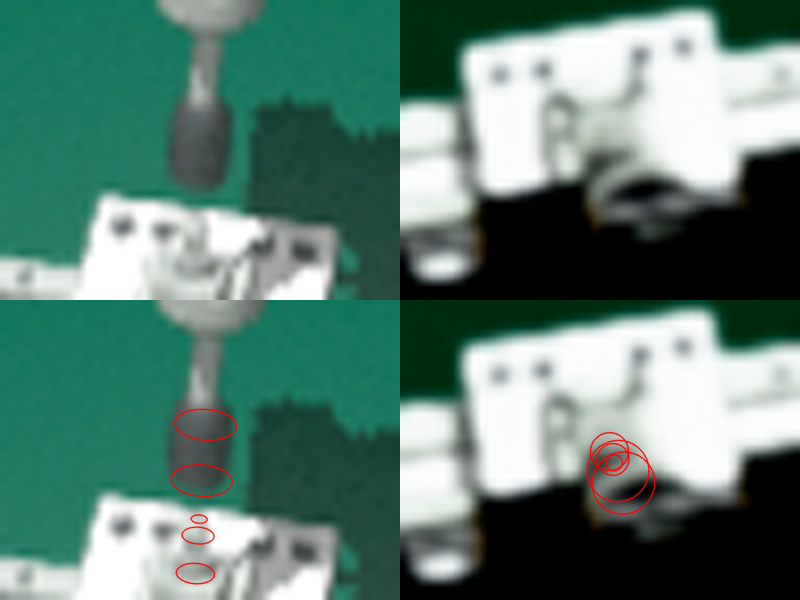

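```bash
python3 - <<'E'
from h import *; import pickle
a,b=pickle.load(open("c10.pkl","rb"))
yaw=np.radians(9.2);X=np.array([np.cos(yaw),np.sin(yaw),0]);zn=-.4226*X+[0,0,.9063];xp=.9063*X+[0,0,.4226];tip=np.array([666.7,-10.8,117.])
o=(260-24,143-18)
for d,w in((14,9.5),(72,17),(88,17),(136,20),(142,20)):
    q=tip+d*zn+w*xp;print(d,"top crop",((proj(b,q)[0]-o)*8.33+[404,4]).round(), "dX+5:",((proj(b,q+5*xp)[0]-o)*8.33+[404,4]).round())
np.set_printoptions(linewidth=200)
print("top rows 138-152 cols 256-272");print(b["color"][138:153,256:273].mean(2).astype(int))
E
```

```text
14 top crop [614. 141.] dX+5: [611. 125.]
72 top crop [626. 150.] dX+5: [623. 133.]
88 top crop [630. 160.] dX+5: [628. 143.]
136 top crop [643. 180.] dX+5: [640. 163.]
142 top crop [645. 184.] dX+5: [642. 166.]
top rows 138-152 cols 256-272
[[182 195 213 220 221 220 216 222 234 244 250 252 253 253 254 253 253]
 [195 206 220 222 221 221 221 225 235 246 250 252 253 253 253 253 253]
 [189 208 220 213 210 214 216 222 232 243 249 252 253 253 253 253 254]
 [190 205 214 206 202 208 212 216 225 237 246 250 252 253 253 254 254]
 [211 204 200 188 187 193 194 198 214 231 243 248 252 253 253 254 253]
 [225 202 174 155 152 159 162 177 202 225 238 245 251 253 253 253 254]
 [232 203 155 131 131 150 166 184 202 215 224 234 247 251 253 253 253]
 [222 187 143 130 148 173 187 191 189 185 191 208 228 242 250 252 253]
 [170 144 130 149 169 180 176 161 144 135 135 149 169 198 231 245 248]
 [101  96 125 161 169 156 135 111  95  88  93 106 119 142 178 206 216]
 [ 60  80 125 159 153 128 109  98  93  97 110 129 142 149 153 159 162]
 [ 59  79 120 145 142 137 138 136 131 126 132 148 162 164 155 143 133]
 [ 61  76 105 132 143 151 159 158 149 135 126 130 136 135 125 110  97]
 [ 59  66  91 116 124 125 129 129 130 130 120 114 110 105  94  77  62]
 [ 58  61  78  94  90  85  83  93 113 130 127 118 111 104  91  74  50]]
```

Call:
servo_tool([
  [-1,[0.03,0.14,0.005],[0,0,0]],
  [-1,[0,0.14,0.005],[0,0,0]],
  [-1,[0,0.13,0.005],[0,0,0]],
  [-1,[0,0.1,0.004],[0,0,0]],
  [-1,[0,0,0],[0,0,0]],
])

```text
t: 8.75
position: [607.4, -19.7, 254.0]
eef_rot: [0.553, 0.65, -0.397, -0.338]
wrist_force: [-6.8, 0.4, 7.7]
opening: 30.0
```

Call:
servo_tool([
  [-1,[0,0.06,0.002],[0,0,0]],
  [-1,[0,0,0],[0,0,0]],
])

```text
t: 8.92
position: [608.2, -19.6, 253.1]
eef_rot: [0.553, 0.65, -0.397, -0.337]
wrist_force: [-8.3, 0.0, 8.7]
opening: 30.3
```

```bash
python3 plan.py 0
```

```text
t 9.0667 F [-8.3 -0.6  8.1] now [608.2 -19.7 253.3] target tcp [606.5 -20.5 253.2]
turn units(5deg) [ 0.042  0.011 -0.007] shift in target frame units [-0.021 -0.023  0.054] in cur frame [-0.021 -0.023  0.054]
```

```bash
python3 - <<'E'
from h import *; from bench import r; import pickle
np.set_printoptions(linewidth=200)
a0,b0=pickle.load(open("s1.pkl","rb"));a10,b10=pickle.load(open("c10.pkl","rb"))
a=r.snapshot("scene");b=r.snapshot("top");pickle.dump((a,b),open("c11.pkl","wb"))
sl=np.s_[208:230,226:246]
print("before");print(a0["color"][sl].mean(2).astype(int));print("now");print(a["color"][sl].mean(2).astype(int))
# shift of gun front (coupler+cap) between c10 and now in scene
t=a10["color"][178:210,225:248];m=cv2.matchTemplate(a["color"][170:230,215:260],t,cv2.TM_CCOEFF_NORMED)
print("template best",cv2.minMaxLoc(m)[1:4:2],"zero shift at (10,8)")
s=r.read_state();print(s["wrist_force"],s["wrist_torque"],s["position"])
E
```

```text
before
[[115 114 115 115 115 115 115 114 115 115 115 114 115 115 115 114 114 114 114 114]
 [115 114 115 116 116 116 115 115 115 114 116 116 114 114 114 115 115 115 115 114]
 [115 115 115 114 116 115 115 115 115 115 116 115 116 115 115 115 115 115 116 116]
 [115 116 115 115 117 116 115 116 115 116 116 116 116 115 115 115 116 115 115 115]
 [115 115 116 116 115 116 117 116 115 116 116 116 116 115 116 115 115 116 116 116]
 [117 117 115 116 117 116 117 116 117 116 116 116 116 116 116 116 115 116 115 116]
 [116 116 116 116 117 117 116 116 115 116 116 117 116 116 117 116 117 117 116 115]
 [117 117 117 117 117 117 117 116 117 116 116 117 116 117 116 117 117 116 116 117]
 [116 117 116 116 118 116 117 117 117 118 117 117 118 117 116 117 117 117 116 116]
 [126 121 117 117 117 117 118 118 117 117 117 118 117 117 116 117 116 118 116 116]
 [228 227 229 227 202 188 159 126 122 117 117 118 118 118 117 118 118 117 117 117]
 [229 255 255 255 246 240 231 205 184 206 228 202 189 161 127 122 118 118 118 117]
 [173 238 254 233 219 225 235 226 216 215 255 245 240 234 228 228 230 227 203 191]
 [158 229 252 
[... 2047 characters left out ...]
9 100 114 177 171]
 [254 254 248 240 219 225 217 193 183 191 213 225 232 241 216 138 125 144 177 171]
 [254 253 230 234 213 208 185 192 184 178 163 178 199 199 161 157 162 171 176 173]
 [254 252 227 230 218 210 180 179 173 152 146 197 169 163 159 154 177 177 177 174]
 [254 253 232 220 220 216 202 193 188 195 196 206 145 212 199 150 176 177 176 174]
 [254 247 232 205 203 207 219 226 228 228 225 180 161 233 198 154 178 177 184 231]
 [253 236 235 192 184 192 205 213 214 210 207 142 169 232 164 160 179 186 233 253]]
template best (0.9665777683258057, (10, 13)) zero shift at (10,8)
[-8.33120211 -0.29446823  8.18508657] [-0.11326069  2.40047637  0.164382  ] [608.12437637 -19.64169394 253.46240338]
```

Call:
servo_tool([
  [-1,[0,-0.25,-0.01],[0,0,0]],
  [-1,[0,-0.25,-0.01],[0,0,0]],
  [-1,[0,0,-0.235],[0,0,0]],
  [-1,[0,0,0],[0,0,0]],
  [-1,[0,0,0],[0,0,0]],
])

```text
t: 9.63
position: [607.9, -19.3, 266.7]
eef_rot: [0.552, 0.649, -0.398, -0.339]
wrist_force: [-0.5, -1.0, -4.6]
opening: 30.2
```

Call:
servo_tool([
  [-1,[0,0.1,0.004],[0,0,0]],
  [-1,[0,0.1,0.004],[0,0,0]],
  [-1,[0,0.1,0.004],[0,0,0]],
  [-1,[0,0.05,0.002],[0,0,0]],
  [-1,[0,0,0],[0,0,0]],
])

```text
t: 10.05
position: [612.0, -18.7, 257.0]
eef_rot: [0.552, 0.649, -0.398, -0.339]
wrist_force: [-0.4, -0.9, -3.8]
opening: 30.1
```

Call:
servo_tool([
  [-1,[0,0.1,0.004],[0,0,0]],
  [-1,[0,0.05,0.002],[0,0,0]],
  [-1,[0,0,0],[0,0,0]],
])

```text
t: 10.3
position: [614.0, -18.3, 253.7]
eef_rot: [0.553, 0.65, -0.398, -0.338]
wrist_force: [-0.0, 0.4, -4.5]
opening: 30.0
```

Call:
servo_tool([
  [-1,[0,0.1,0.004],[0,0,0]],
  [-1,[0,0,0],[0,0,0]],
])

```text
t: 10.47
position: [614.9, -18.2, 250.4]
eef_rot: [0.552, 0.649, -0.398, -0.339]
wrist_force: [0.6, 0.4, -5.6]
opening: 29.8
```

Call:
servo_tool([
  [-1,[0,0.1,0.004],[0,0,0]],
  [-1,[0,0,0],[0,0,0]],
])

```text
t: 10.63
position: [616.6, -18.1, 249.4]
eef_rot: [0.553, 0.65, -0.398, -0.338]
wrist_force: [-5.6, 0.5, 5.1]
opening: 29.9
```

Call:
servo_tool([
  [-1,[0,0.1,0.004],[0,0,0]],
  [-1,[0,0,0],[0,0,0]],
])

```text
t: 10.8
position: [617.8, -18.0, 247.4]
eef_rot: [0.553, 0.65, -0.397, -0.338]
wrist_force: [-6.6, -0.5, 6.4]
opening: 29.9
```

```bash
python3 plan.py 0|head -1; python3 - <<'E'
from h import *; from bench import r; import pickle
np.set_printoptions(linewidth=200)
a=r.snapshot("scene");b=r.snapshot("top");pickle.dump((a,b),open("c12.pkl","wb"))
print("rows 206-229, cols 226-246");print(a["color"][206:230,226:246].mean(2).astype(int))
E
```

```text
t 10.95 F [-6.6 -0.   5.5] now [617.8 -18.  247.7] target tcp [606.5 -20.5 253.2]
rows 206-229, cols 226-246
[[109 109 109 110 121 149 152 168 170 171 170 159 145 134 126 109 109 108 110 109]
 [111 110 109 111 110 111 113 136 151 150 149 136 128 114 108 110 109 109 108 109]
 [111 108 110 112 111 111 110 115 139 136 132 111 109 110 110 109 109 109 109 110]
 [111 111 110 109 112 111 111 118 144 146 138 110 108 110 112 108 109 109 108 108]
 [112 111 110 109 111 109 112 121 145 146 137 111 111 111  98  95  98  97  97  98]
 [111 110 108 112 111 111 113 129 145 144 132 110 107  98  85  84  84  80  80  80]
 [112 112 113 112 110 110 115 149 145 142 127 110 108  82  83  83  84  82  84  83]
 [113 111 113 112 110 111 119 160 168 153 126 111 110  81  84  83  83  84  82  83]
 [113 111 112 111 113 112 119 159 181 161 121 103  97  87  85  83  84  85  86  86]
 [112 111 112 112 112 111 121 142 162 147 119  95  99  86  85  84  84  83  84  85]
 [112 112 113 114 113 109 118 129 133 126 111  92  98  85  86  85  84  87  83  86]
 [121 117 112 114 114 111 116 123 122 113 108  94  96  86  86  86  86  83  85 
[... 301 characters left out ...]
39 253 255 254 253 219 167 168 164]
 [229 246 251 212 146 106 109 112 109 102  94 140 253 255 252 209 132 137 175 173]
 [254 254 253 239 205 106 108 109 106 101  98 156 254 252 218  99  98 111 177 170]
 [254 254 248 240 214 139 118 107 105  98 104 168 230 238 168 135 125 143 177 169]
 [254 252 229 234 210 185 129 123 121 117 123 160 183 199 163 158 162 170 175 172]
 [254 252 225 230 218 206 154 155 149 130 135 147 148 162 159 153 176 177 176 172]
 [254 253 232 221 218 214 197 193 189 193 193 183 131 162 159 150 176 176 175 173]
 [254 247 231 204 203 207 218 225 228 227 225 179 144 161 153 153 177 179 175 174]
 [253 234 234 193 185 191 204 212 214 210 208 141 162 212 149 161 177 177 174 174]]
```

Call:
servo_tool([
  [-1,[0,0.1,0.004],[0,0,0]],
  [-1,[0,0.1,0.004],[0,0,0]],
  [-1,[0,0,0],[0,0,0]],
])

```text
t: 11.35
position: [620.5, -17.7, 243.0]
eef_rot: [0.553, 0.65, -0.397, -0.337]
wrist_force: [-8.8, 0.5, 10.9]
opening: 29.8
```

Call:
servo_tool([
  [-1,[0,0.1,0.004],[0,0,0]],
  [-1,[0,0,0],[0,0,0]],
  [-1,[0,0,0],[0,0,0]],
])

```text
t: 11.6
position: [622.1, -17.5, 241.5]
eef_rot: [0.554, 0.65, -0.396, -0.337]
wrist_force: [-9.4, -1.0, 12.7]
opening: 30.1
```

```bash
python3 plan.py 0; python3 - <<'E'
from h import *; from bench import r; import pickle
a=r.snapshot("scene");b=r.snapshot("top");pickle.dump((a,b),open("c13.pkl","wb"))
print(a["color"][206:228,226:246].mean(2).astype(int)[:,4:14])
E
```

```text
t 11.75 F [-9.3 -0.9 11.8] now [622.  -17.5 241.6] target tcp [606.5 -20.5 253.2]
turn units(5deg) [ 0.065  0.013 -0.008] shift in target frame units [-0.018 -0.583  0.293] in cur frame [-0.018 -0.584  0.29 ]
[[175 175 190 201 194 192 189 180 187 170]
 [185 178 176 177 172 170 166 151 152 142]
 [159 166 182 174 172 169 165 158 149 143]
 [113 133 153 149 151 155 151 141 131 130]
 [110 109 107 122 138 137 137 120 110 109]
 [111 111 113 125 144 140 131 109 111 110]
 [110 110 114 126 143 143 126 112  96  97]
 [112 111 114 129 144 143 124 110  84  85]
 [112 113 116 145 146 142 122  99  86  85]
 [114 109 121 142 131 129 107  90  83  84]
 [112 106 119 126 120 115  95  92  84  84]
 [113 109 115 120 123 115 100  90  88  87]
 [142 109 114 116 117 108 103  90  85  85]
 [224 108 113 113 112 107 101 100 145 141]
 [208 111 110 111 107 102  98 128 229 229]
 [124 107 109 113 106 106  93 140 252 254]
 [147 107 109 112 105 103  93 141 253 254]
 [181 109 108 109 105  97  97 155 252 223]
 [199 143 105 107 104  99 102 168 225 169]
 [210 184 122 125 113 120 122 158 178 162]
 [217 206 154 156 145 131 134 147 147 160]
 [218 213 196 192 187 192 192 182 132 161]]
```

Call:
servo_tool([
  [-1,[0,0.04,0.001],[0,0,0]],
  [-1,[0,0,0],[0,0,0]],
  [-1,[0,0,0],[0,0,0]],
  [-1,[0,0,0],[0,0,0]],
])

```text
t: 12.23
position: [622.5, -17.5, 240.7]
eef_rot: [0.554, 0.65, -0.396, -0.337]
wrist_force: [-10.4, -1.7, 13.4]
opening: 30.4
```

```bash
python3 plan.py 0|head -1; python3 - <<'E'
from h import *; from bench import r
a=r.snapshot("scene");b=r.snapshot("top")
I=[crop(a,(235,205),64,6.25)[0],crop(b,(260,150),64,6.25)[0]]
cv2.imwrite("pics/fin.png",np.vstack([np.hstack(I),cv2.resize(a["color"][:,:,::-1],(400,300)).repeat(1,0) if 0 else np.hstack([cv2.resize(a["color"][:,:,::-1],(400,300)),cv2.resize(b["color"][:,:,::-1],(400,300))])]))
E
```

```text
t 12.3833 F [-10.3  -0.8  13. ] now [622.5 -17.5 240.7] target tcp [606.5 -20.5 253.2]
```

View pics/fin.png

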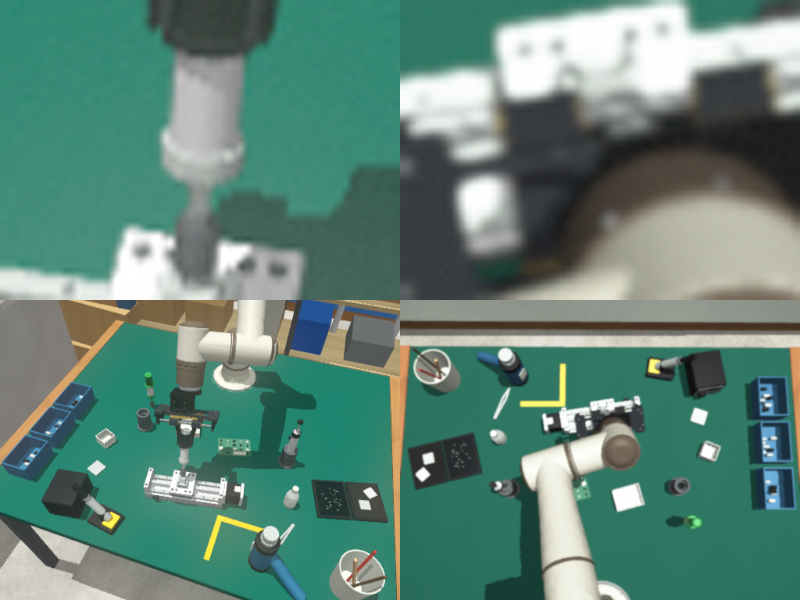

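The picture shows the coupler seated on the nipple, with its base at about (195,275) in the upper-left crop. The gun is in line with it and the bystanders are where they were. By force, the nozzle is about 10 mm in.

```bash
python3 -c "
from bench import r
print(r.finish_job());print(r.read_state()['wrist_force'])"
```

```text
the job is handed in; nothing more can be done
None
the job is handed in; nothing more can be done
```

I lifted the grey gun out of its holder and pressed its coupler onto the carriage's nipple. I then pushed in line with the nipple and handed the job in at about 12.4 s, still holding the gun pressed. The first approach landed the coupler's rim about 7 mm towards the robot from the nipple's tip, with about 15 N. I backed off, shifted across and went in again.

- **Nozzle travel:** the last axial push was about 20 N, which by the spring figures puts the nozzle about 10–11 mm in. Arm travel and the picture put it at about 9–11 mm, against the 7 mm needed.
- **Snapped home:** the scene picture shows the coupler's mouth at its home height, and it did not move while I pushed further. I inferred the snap from that and the force, and did not try a pull test.
- **Squareness:** about 1.5–2 N of sideways force remained. The gun sat about 2° tilted in the grip; I allowed for that, but the picture still leaves about 1.4° of lean along the rails.
- **Bystanders:** nothing else on the bench appears to have moved.
- **Disagreement:** my early image estimate of the nipple's tip was about 7 mm off, and contact corrected it. The top camera could not confirm the final fit because the arm blocked its view.

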